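# Load the keep-warm stand and aim its warm-air nozzle

## Robot

A 6-joint arm with a two-finger parallel gripper is mounted at the origin on a cart in front of the work surface, level with it; the furniture and walls round the work are solid. World frame = base frame: x ahead of the robot, y to its left, z up, the work surface at z = 0. Lengths are in m, angles in rad, forces in N, time in s.
With the tool pointing down it reaches from about 0.2 to 0.875 m from the base axis. Payload 3.4 kg.
Tool frame: the origin (TCP) lies midway between the tips of the shut fingers; the grasp point (between the pads) lies 19 mm behind it; z points along the fingers, y is the line along which they close (so a half turn about z gives the same grasp; the last joint's range is limited). The gripper opens to 94 mm and grips with 3 to 60 N. Pads are 16 mm wide; open, the fingers measure 119 mm over their backs; the gripper's body (75 mm by 177 mm) begins 78 mm behind the grasp point.
Start: joints at [1.167, 0.276, 1.505, -0, 1.361, -0.121], TCP at [0.16, 0.552, 0.205] pointing down, gripper open.
Joint ranges: [-2.89, 2.89], [-0.75, 2.08], [0.22, 2.7], [-1.18, 4.32], [0.11, 2.71], [-2.7, 2.7]. Speed limits (rad/s): [2.57, 2.57, 3.14, 3.14, 3.14, 3.14].

## Interface

Orientations are given as a unit quaternion [x, y, z, w].
In Python, from cell import telemetry, vision, manip gives the robot as it stands.
- The arm moves only by the tool step_arm, never from a script. Its argument "steps" is a list of rows, each a list of 5 numbers: the shift along the tool's x, y, z in cm, then the turn about the tool's z in degrees, then the finger opening in cm, from 0 to 9.4. In form: [[x, y, z, roll, hand], ...]. A call has exactly 5 rows; each row is the pose to reach, as a shift and turn from the pose commanded when the call began, along the tool's axes at that moment; what a row does not reach only later rows make up. A row lasts 1/10 s, in which the tool goes at most 50 mm and 8.59 degrees, less where a joint would pass 70% of its speed; a pose out of reach is approached as far as the arm can. A call with a gripper value outside its range is refused whole. The fingers move at their own pace and stop on an object; "newtons" is the grip in N (left out, the last holds). Time passes only in rows, so rows that repeat a pose let the fingers close, or fill a call up. It gives the time, the measured TCP pose, the force, the opening and the grip force at its end, in the units of the state.
- telemetry.get_state(): the state, without advancing time (a new reading comes with each control period).
- vision.grab_frame(name): name is "scene" or "side" or "wrist"; returns a dict with "image" (480x640x3 uint8, red, green, blue), "depth" (480x640 float32, m along the optical axis (not along the pixel's ray), 0 where there is no reading), "fx", "fy", "cx", "cy" (pixels), "R" (3x3) and "t" (3): a world point X has camera coordinates R X + t; the wrist camera has in their place "T_tool_cam" (4x4, takes a point from camera to tool coordinates, whose origin is the TCP and whose axes are the flange's). Camera axes: x right, y down, z forward; pixel columns grow to the right and rows downward; lengths in m; the calibration is good to about 2 mm. A picture is of the moment at which its call begins: read the wrist's pose just before it.
- manip.hand_in(): hands the job in; it is judged then, once.
The state is a dict: "time": time; "joint_positions": joint angles; "joint_vel": joint speeds; "joint_efforts": joint torques, N m; "ee_pos": TCP position; "eef_rot": TCP orientation; "force": force on the tool from outside, world axes, zero at the start; "wrist_torque": the same for the moment, N m; "grip_width": finger opening in m; "grasp_force": force on a finger pad.
Only numpy, scipy, OpenCV 4.12 (cv2) and the standard library are available. Lean on these libraries where they do the work, as an engineer would, in place of code of your own. Each camera call takes 0.05 s, during which the arm holds its last target. There are 200 camera calls.

## Task

Set up the keep-warm stand: lay every loose meal box on the board the right way up, squarely in an outline of its own (outlines may stay empty if there are too few boxes). Free the nozzle carriage by turning its clamp knob anticlockwise until the bar lies across the rail, only then slide the carriage until its white line meets the red line, and clamp it again with the bar in line with the rail; after that screw the brass-topped nozzle clockwise until the outlet faces the boxes squarely. Leave the box already laid in its outline, and do not disturb the dredger, jar and bottle at the back.

Things in the scene. Friction and masses are not known exactly. Their poses are not given: they have to be found in the camera images.
- stand: Keep-warm stand, fixed on the pan lid: aluminium board 278 x 326 x 12 mm on four legs, with a low steel rail (top 16 mm over the board) along its three open sides, 29 mm outside the laid boxes, its top 60 mm above the origin. Origin: on the lid, under the middle of the pattern of four outlines; x, y along the board's edges (y from the pattern to the rail), z up. Board spans x -139..139, y -139..187.
- outline_0 (a point): Centre of the black outline beside the rail, on the board's top; 137 x 68 mm, its length along the stand's x. At (-35, 69.5) mm in the stand's frame. The four outlines form a pinwheel round an empty middle about 75 mm square: boxes lie about 6 mm apart, and the fingers fit if a box is gripped beside the empty middle.
- outline_1 (a point): Centre of the far outline (stand's +x side), on the board's top; length along the stand's y. At (69.5, 35) mm in the stand's frame.
- outline_2 (a point): Centre of the outline on the side away from the rail, on the board's top; length along the stand's x. At (35, -69.5) mm in the stand's frame.
- outline_3 (a point): Centre of the near outline (stand's -x side), on the board's top; length along the stand's y. At (-69.5, -35) mm in the stand's frame.
- red_line (a point): Rail end of the red line on the board's top, at (0, 136) mm in the stand's frame; the line runs across the board from the boxes to the carriage, level with the middle of the pattern.
- pointer (a point): White line on the grey carriage (158 x 48 x 18 mm), at the carriage's top edge facing the boxes, level with the nozzle's axis. On the mark when its x in the stand's frame is 0, as the red line's.
- carriage (a joint): Slide of the carriage along the rail (stand's x, at y = 160 mm), in m: 0 at the far end, grows towards the robot, 0.080 on the red line, stops at 0.095. Stiff: about 8 N to move even when freed. It is moved by gripping and pulling the clamp knob or pushing the carriage.
- clamp (a joint): Turn of the black clamp knob, in rad: 0 closed (bar in line with the rail), grows anticlockwise seen from above to 1.57 (bar across the rail) which is free. Stays where it is left, about 0.06 N m. Nothing mechanical holds the closed carriage beyond the slide's own stiffness.
- clamp_grip (a point): On the clamp knob's axis at the height to grip its upright bar, 14 mm thick, 44 long, 36 tall (12 mm below the bar's top; disc of 44 mm just below the bar, 20 mm under this point). Its x runs along the bar, z up. 110 mm from the nozzle's axis, on the robot's side.
- nozzle (a joint): Turn of the screw-on warm-air nozzle, in rad, grows clockwise seen from above (screwing down, 0.6 mm per rad). Travel 0 to 6.6, no stop at the goal; at 5.0 the outlet faces the boxes squarely. About 0.08 N m.
- nozzle_hex (a point): On the nozzle's vertical axis, at the height to grip its brass hexagon: 34 mm across flats, 36 mm tall, its top 16 mm above this point; the dark skirt below it starts 22 mm under. x: the way the outlet faces (horizontal); flats face along x and every 60 degrees from it; z up.
- nozzle_outlet (a point): Middle of the nozzle's outlet face (orange slot in a dark snout), 34 mm from the axis, below the hexagon.
- box_laid: Closed meal box, white, 133 x 64 x 60 tall, about 0.1 kg. Origin: centre of its underside; x along its 133 mm length, y across, z up. It starts in the outline beside the rail and should stay there.
- box_a: Closed meal box, brown, 133 x 64 x 60 tall, about 0.1 kg. Origin: centre of its underside; x along its 133 mm length, y across, z up. Starts on the pan lid right of the stand; may be absent.
- box_b: Closed meal box, white, 133 x 64 x 60 tall, about 0.1 kg. Origin: centre of its underside; x along its 133 mm length, y across, z up. Starts on the pan lid right of the stand; may be absent.
- box_c: Closed meal box, white, 133 x 64 x 60 tall, about 0.1 kg. Origin: centre of its underside; x along its 133 mm length, y across, z up. Starts on the pan lid right of the stand; may be absent.
- salt_dredger: Bystander at the back of the lid, to be left alone: white salt dredger, 68 across, 115 tall mm. Origin: centre of its underside.
- jar: Bystander at the back of the lid, to be left alone: glass jar with a red lid, 69 across, 110 tall mm. Origin: centre of its underside.
- vinegar_bottle: Bystander at the back of the lid, to be left alone: brown bottle with a white spout, 58 across, 206 tall mm. Origin: centre of its underside.

How it is judged:
On the way, in this order (a step that is already met when the one before it is completed fails the run):
1. the clamp is turned free while the carriage still stands where it was (value of joint clamp above 1.1 rad and distance of pointer from where it was at the start of the episode below 0.01 m), for 0.1 s.
2. the freed carriage is slid until its white line meets the red line (x of pointer in the frame of stand between -0.007 and 0.007 m and value of joint clamp above 0.9 rad), for 0.2 s.
3. the clamp is closed with the carriage on the red line (x of pointer in the frame of stand between -0.007 and 0.007 m and value of joint clamp below 0.2 rad), for 0.2 s.
4. the nozzle is screwed until its outlet faces the boxes (value of joint nozzle between 4.86 and 5.14 rad), for 0.2 s.
At the end, for the whole second after the job is handed in: Each box present rests upright on the board in an outline of its own, the laid one in its first (within 10 mm and 8 degrees); the white line is within 7 mm of the red line; the clamp is closed (under 0.2 rad); the outlet faces the boxes within 8 degrees (nozzle joint 5.0 +- 0.14) (all of step 3 and all of step 4 and (x of box_laid in the frame of stand between -0.045 and -0.025 m and y of box_laid in the frame of stand between 0.0595 and 0.0795 m and angle between the x axis of box_laid and the x axis of stand, either way round below 0.14 rad) and z of box_laid in the frame of stand between 0.054 and 0.066 m and angle between each of box_laid, box_a, box_b, box_c's own z axis and vertical below 0.1 rad and linear speed of each of box_laid, box_a, box_b, box_c below 0.02 m/s and ((x of box_a in the frame of stand between 0.0595 and 0.0795 m and y of box_a in the frame of stand between 0.025 and 0.045 m and angle between the x axis of box_a and the y axis of stand, either way round below 0.14 rad) or (x of box_a in the frame of stand between 0.025 and 0.045 m and y of box_a in the frame of stand between -0.0795 and -0.0595 m and angle between the x axis of box_a and the x axis of stand, either way round below 0.14 rad) or (x of box_a in the frame of stand between -0.0795 and -0.0595 m and y of box_a in the frame of stand between -0.045 and -0.025 m and angle between the x axis of box_a and the y axis of stand, either way round below 0.14 rad)) and z of box_a in the frame of stand between 0.054 and 0.066 m and ((x of box_b in the frame of stand between 0.0595 and 0.0795 m and y of box_b in the frame of stand between 0.025 and 0.045 m and angle between the x axis of box_b and the y axis of stand, either way round below 0.14 rad) or (x of box_b in the frame of stand between 0.025 and 0.045 m and y of box_b in the frame of stand between -0.0795 and -0.0595 m and angle between the x axis of box_b and the x axis of stand, either way round below 0.14 rad) or (x of box_b in the frame of stand between -0.0795 and -0.0595 m and y of box_b in the frame of stand between -0.045 and -0.025 m and angle between the x axis of box_b and the y axis of stand, either way round below 0.14 rad)) and z of box_b in the frame of stand between 0.054 and 0.066 m and ((x of box_c in the frame of stand between 0.0595 and 0.0795 m and y of box_c in the frame of stand between 0.025 and 0.045 m and angle between the x axis of box_c and the y axis of stand, either way round below 0.14 rad) or (x of box_c in the frame of stand between 0.025 and 0.045 m and y of box_c in the frame of stand between -0.0795 and -0.0595 m and angle between the x axis of box_c and the x axis of stand, either way round below 0.14 rad) or (x of box_c in the frame of stand between -0.0795 and -0.0595 m and y of box_c in the frame of stand between -0.045 and -0.025 m and angle between the x axis of box_c and the y axis of stand, either way round below 0.14 rad)) and z of box_c in the frame of stand between 0.054 and 0.066 m); the robot touches nothing.
It fails at once if the salt dredger is shoved aside or knocked over (distance of salt_dredger from where it was at the start of the episode above 0.03 m or angle between salt_dredger's own z axis and vertical above 0.5 rad).
It fails at once if the jar is shoved aside or knocked over (distance of jar from where it was at the start of the episode above 0.03 m or angle between jar's own z axis and vertical above 0.5 rad).
It fails at once if the vinegar bottle is shoved aside or knocked over (distance of vinegar_bottle from where it was at the start of the episode above 0.03 m or angle between vinegar_bottle's own z axis and vertical above 0.5 rad).
Of box_a, box_b, box_c only 2 to 3 are there at a start; the rules pass over those that are not, and their reading is None.
At some moment in a run one of box_a, box_b, box_c may be knocked a few centimetres aside while the robot is not near it.
It also fails if it takes over 210 s, if anything falls off the work surface, if the arm or the gripper's body presses on something with over 40 N, if the wrist force passes 120 N, or if a joint passes its speed limit or range.

## Working session

There is one attempt and no reset: what is moved stays moved. The work goes in short steps, Python scripts to look and compute and a tool call to move; the robot and the scene stay as the last step left them, time stands still between calls to the robot, and variables do not carry over. Pictures are saved under pics/ and viewed, at most 14 in all, crops included, and the job is handed in when it is done.

Besides the shell and the picture viewer there is one more tool, called as name(argument=value, ...) on one line, values as JSON. step_arm: Moves the arm, as the interface text tells. Its arguments: {"type":"object","properties":{"steps":{"type":"array"},"newtons":{"type":"number"}},"required":["steps"]}

```bash
mkdir -p pics; ls
python3 - <<'E'
from cell import telemetry, vision
import cv2,pickle
s=telemetry.get_state(); print(s)
fr={}
for n in ("scene","side","wrist"):
    f=vision.grab_frame(n); fr[n]=f
    cv2.imwrite(f"pics/{n}0.png",f["image"][:,:,::-1])
    print(n,{k:(v.tolist() if hasattr(v,'tolist') else v) for k,v in f.items() if k not in("image","depth")})
fr["state"]=s
pickle.dump(fr,open("f0.pkl","wb"))
E
```

```text
pics
{'time': 0.0, 'joint_positions': array([ 1.16700619e+00,  2.76592255e-01,  1.50610349e+00, -2.34350668e-05,
        1.36068545e+00, -1.20996189e-01]), 'joint_vel': array([-4.44221154e-06,  1.11195942e-04, -5.76644510e-04,  2.33247237e-03,
        4.73119248e-04, -6.74957638e-04]), 'joint_efforts': array([-2.10095350e-04, -4.04584336e+01, -2.37233448e+01,  7.00630154e-02,
        3.45323863e-02, -1.70644812e-04]), 'ee_pos': array([0.16023966, 0.55164268, 0.20461812]), 'eef_rot': array([ 1.40923798e-01,  9.90020042e-01, -8.66633039e-04, -2.20901521e-04]), 'force': array([ 0.01750704, -0.1026418 ,  0.36548246]), 'wrist_torque': array([ 0.05429191,  0.05194868, -0.00343291]), 'grasp_force': 0.0, 'grip_width': 0.09383383144928559}
scene {'fx': 581.0210692226176, 'fy': 581.0210692226176, 'cx': 312.50039805288964, 'cy': 232.8209384246899, 'R': [[0.6442965238791073, -0.7647698083328485, 0.0030215194583797828], [-0.37939211462226125, -0.32305236475224836, -0.8670056476116111], [0.6640358519536034, 0.5574623842830282, -0.49828915042345995]], 't': [-0.36327893028229385, 0.3063143993069642, 0.718697400702174]}
side {'fx': 492.47850718282353, 'fy': 492.47850718282353, 'cx': 323.4836145820873, 'cy': 247.43178950887196, 'R': [[0.9865913772321077, -0.16291551134356894, 0.009797475946180788], [-0.05156707091381444, -0.36811177896878916, -0.9283504485816779], [0.15484925433666827, 0.9153973204833499, -0.371576982714593]], 't': [-0.5755459002322285, 0.13463584449664281, 1.0877179527185872]}
wrist {'fx': 374.00917710226867, 'fy': 374.00917710226867, 'cx': 315.3186213637797, 'cy': 240.75596711152258, 'T_tool_cam': [[-0.0006321816472795003, -0.9605806412500832, -0.2780007769808252, 0.0814473858962285], [0.9999997004601574, -0.000731408741352592, 0.00025322094647744564, -0.000651124463509456], [-0.00044657133753180214, -0.2780005336268812, 0.9605808159010927, -0.17862571742478323], [0.0, 0.0, 0.0, 1.0]]}
```

View pics/scene0.png

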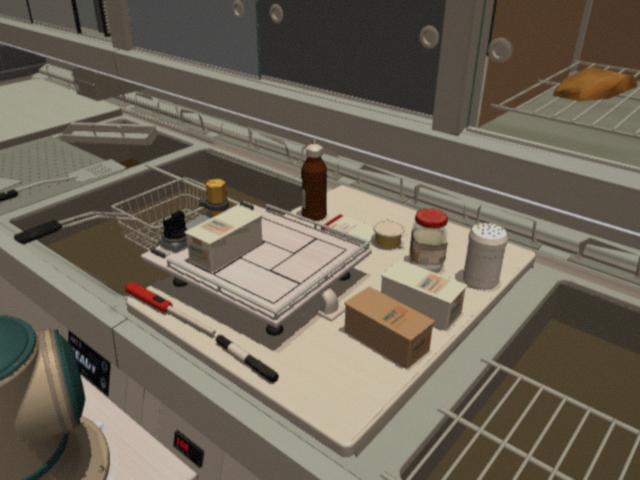

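View pics/side0.png

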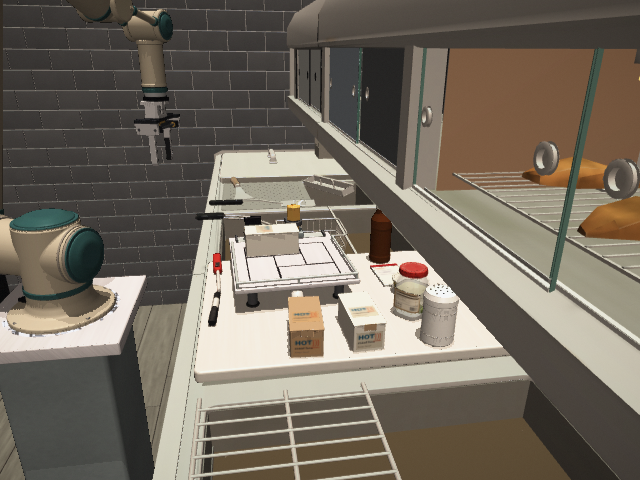

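```bash
cat > h.py <<'E'
import numpy as np, cv2, pickle
from scipy.spatial.transform import Rotation as Rot
def cloud(f, state=None):
    """world points (480,640,3) and valid mask"""
    d=f["depth"]; v,u=np.mgrid[:480,:640]
    P=np.stack([(u-f["cx"])/f["fx"]*d,(v-f["cy"])/f["fy"]*d,d],-1)
    if "R" in f: W=(P-f["t"])@f["R"]
    else:
        T=f["T_tool_cam"]; W=P@T[:3,:3].T+T[:3,3]
        W=W@Rot.from_quat(state["eef_rot"]).as_matrix().T+state["ee_pos"]
    return W,d>0
def ortho(Ws,imgs,x0,x1,y0,y1,res=0.0015,zmax=0.3):
    """top view: up = +x, left = +y"""
    H,Wd=int((x1-x0)/res),int((y1-y0)/res)
    C=np.zeros((H,Wd,3),np.uint8); Z=np.full((H,Wd),-1.)
    for (W,m),im in zip(Ws,imgs):
        p=W[m]; c=im[m]; k=(p[:,2]<zmax)&(p[:,2]>-.05)&(p[:,0]>x0)&(p[:,0]<x1)&(p[:,1]>y0)&(p[:,1]<y1)
        p=p[k];c=c[k]; o=np.argsort(p[:,2]);p=p[o];c=c[o]
        r=np.clip(((x1-p[:,0])/res).astype(int),0,H-1);q=np.clip(((y1-p[:,1])/res).astype(int),0,Wd-1)
        for dr in (0,1):
            for dq in (0,1):
                rr=np.minimum(r+dr,H-1);qq=np.minimum(q+dq,Wd-1)
                g=p[:,2]>=Z[rr,qq]-.004
                C[rr[g],qq[g]]=c[g];Z[rr[g],qq[g]]=p[g,2]
    return C,Z
def shot(name):
    from cell import telemetry, vision
    s=telemetry.get_state(); f=vision.grab_frame(name); return f,s
E
python3 - <<'E'
from h import *
fr=pickle.load(open("f0.pkl","rb"))
Ws=[cloud(fr[n],fr["state"]) for n in("scene","side")]
ims=[fr[n]["image"] for n in("scene","side")]
W,m=Ws[0]
C,Z=ortho([Ws[1],Ws[0]],[ims[1],ims[0]],0.25,1.0,-.3,.65)
C2=cv2.resize(C,None,fx=1.2,fy=1.2)
print(C2.shape); cv2.imwrite("pics/ortho0.png",C2[:,:,::-1])
for n,(u,v) in dict(lid=(380,400),board=(250,265),red=(268,290),btop=(400,310),wtop=(425,285),laid=(222,230),knob=(175,222),brass=(216,185),bottle=(314,150),jar=(432,218),dredg=(486,232),shelf=(450,150),stopper=(388,228)).items(): print(n,W[v,u].round(3))
# overhead structure: lowest x for points above .25
for P,mm in Ws:
    k=mm&(P[...,2]>.2)&(P[...,0]>.2)&(P[...,0]<1.3)&(P[...,1]>-.5)&(P[...,1]<.5)
    q=P[k]; print(len(q), np.percentile(q[:,0],[0,1,5]), np.percentile(q[:,2],[0,1,5]))
    for lo in np.arange(.2,.7,.1):
        kk=(q[:,2]>lo)&(q[:,2]<lo+.1)
        if kk.sum(): print(round(lo,1),kk.sum(),np.percentile(q[kk,0],[0,1,5]).round(3))
E
```

```text
(600, 760, 3)
lid [ 0.399 -0.265 -0.   ]
board [0.465 0.062 0.061]
red [ 0.431 -0.015  0.06 ]
btop [ 0.527 -0.212  0.06 ]
wtop [ 0.612 -0.207  0.061]
laid [0.449 0.112 0.121]
knob [0.424 0.212 0.112]
brass [0.53  0.214 0.148]
bottle [0.755 0.157 0.166]
jar [ 0.742 -0.139  0.112]
dredg [ 0.755 -0.24   0.114]
shelf [ 0.675 -0.19   0.28 ]
stopper [ 0.773 -0.027  0.037]
75914 [0.6721653  0.67601327 0.67765556] [0.20188344 0.22752982 0.2458153 ]
0.2 27601 [0.672 0.675 0.677]
0.3 29475 [0.688 0.696 0.699]
0.4 18832 [0.693 0.696 0.698]
0.5 6 [0.697 0.697 0.697]
60183 [0.20021825 0.67750607 0.67868214] [0.23196312 0.2421092  0.27638147]
0.2 13428 [0.676 0.677 0.678]
0.3 16081 [0.696 0.698 0.707]
0.4 15724 [0.696 0.698 0.707]
0.5 13531 [0.2   0.677 0.678]
0.6 1419 [0.201 0.678 0.679]
```

View pics/ortho0.png

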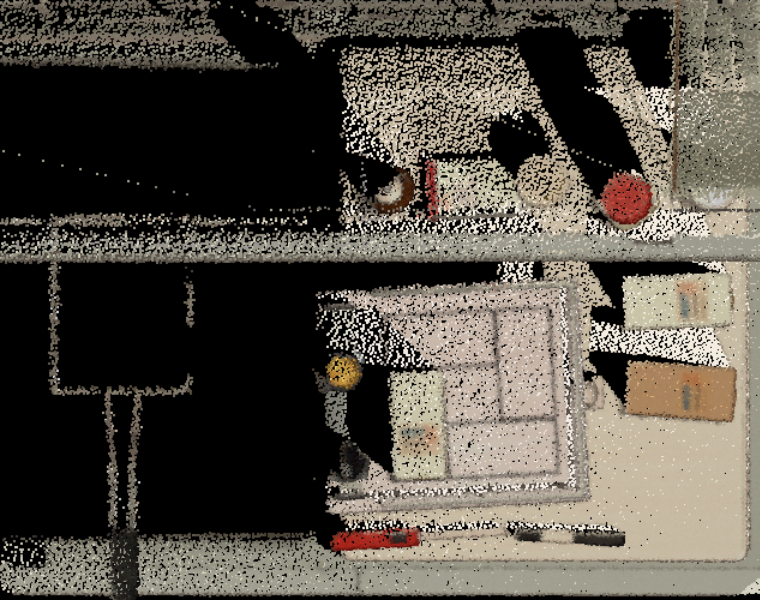

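Run:
```python
from h import *
fr=pickle.load(open("f0.pkl","rb")); s=fr["state"]
W1,m1=cloud(fr["side"]);W0,m0=cloud(fr["scene"])
Rt=Rot.from_quat(s["eef_rot"]).as_matrix()
Q=(W1-s["ee_pos"])@Rt
k=m1&(abs(Q[...,0])<.2)&(abs(Q[...,1])<.2)&(Q[...,2]<.03)&(Q[...,2]>-.4)
q=Q[k]
for z in np.arange(-.4,.03,.03):
    kk=(q[:,2]>=z)&(q[:,2]<z+.03)
    if kk.sum()>5: print("tool z %.2f"%z,kk.sum(),q[kk,0].min().round(3),q[kk,0].max().round(3),q[kk,1].min().round(3),q[kk,1].max().round(3))
for nm,(W,m) in dict(scene=(W0,m0),side=(W1,m1)).items():
  for y in (-.2,0,.2):
    kk=m&(W[...,2]>.15)&(abs(W[...,1]-y)<.05)&(W[...,0]>.6)&(W[...,0]<.9)
    p=W[kk]
    print(nm,y,[(round(x,2),p[(abs(p[:,0]-x)<.005),2].min().round(3)) for x in np.arange(.67,.86,.02) if (abs(p[:,0]-x)<.005).any()])
# wrist view of cabinet? boxes: top plane points right of stand
p=np.r_[W0[m0],W1[m1]]; 
k=(p[:,2]>.053)&(p[:,2]<.067)&(p[:,1]<-.12)&(p[:,0]>.4)&(p[:,0]<.68)&(p[:,1]>-.4)
pts=p[k][:,:2]
im=np.zeros((300,300),np.uint8); ij=((pts-[.4,-.4])/.001).astype(int); im[ij[:,0].clip(0,299),ij[:,1].clip(0,299)]=255
im=cv2.morphologyEx(im,cv2.MORPH_CLOSE,np.ones((7,7)));im=cv2.morphologyEx(im,cv2.MORPH_OPEN,np.ones((5,5)))
for c in cv2.findContours(im,cv2.RETR_EXTERNAL,cv2.CHAIN_APPROX_NONE)[0]:
    if cv2.contourArea(c)>1500:
        (a,b),wh,t=cv2.minAreaRect(c); print("box",round(.4+b/1000,3),round(-.4+a/1000,3),wh,t)
```

```text
tool z -0.40 722 -0.071 0.077 -0.2 0.031
tool z -0.37 453 -0.066 0.057 -0.051 0.029
tool z -0.34 300 -0.04 0.029 -0.043 0.013
tool z -0.31 278 -0.038 0.029 -0.042 0.011
tool z -0.28 270 -0.038 0.029 -0.041 0.015
tool z -0.25 276 -0.04 0.031 -0.04 0.012
tool z -0.22 260 -0.04 0.029 -0.044 0.011
tool z -0.19 250 -0.039 0.032 -0.048 0.02
tool z -0.16 377 -0.038 0.033 -0.094 0.093
tool z -0.13 438 -0.037 0.033 -0.092 0.085
tool z -0.10 154 -0.037 0.029 -0.085 0.073
tool z -0.07 147 -0.014 0.011 -0.067 0.062
tool z -0.04 145 -0.014 0.009 -0.067 0.064
tool z -0.01 39 -0.012 0.01 -0.06 0.057
scene -0.2 [(np.float64(0.67), np.float64(0.284)), (np.float64(0.69), np.float64(0.224)), (np.float64(0.71), np.float64(0.299)), (np.float64(0.73), np.float64(0.306)), (np.float64(0.75), np.float64(0.299)), (np.float64(0.77), np.float64(0.291)), (np.float64(0.79), np.float64(0.291)), (np.float64(0.81), np.float64(0.292)), (np.float64(0.83), np.float64(0.291)), (np.float64(0.85), np.float64(0.291))]
scene 0 [(np.float64(0.67), np.float64(0.26)), (np.float64(0.69), np.float64(0.224)), (np.float64(0.71), n
[... 555 characters left out ...]
t64(0.77), np.float64(0.29)), (np.float64(0.79), np.float64(0.29)), (np.float64(0.81), np.float64(0.291)), (np.float64(0.83), np.float64(0.29)), (np.float64(0.85), np.float64(0.291))]
side 0 [(np.float64(0.69), np.float64(0.295)), (np.float64(0.71), np.float64(0.297)), (np.float64(0.73), np.float64(0.302)), (np.float64(0.83), np.float64(0.291)), (np.float64(0.85), np.float64(0.29))]
side 0.2 [(np.float64(0.69), np.float64(0.296)), (np.float64(0.71), np.float64(0.297)), (np.float64(0.73), np.float64(0.301)), (np.float64(0.75), np.float64(0.15))]
box 0.624 -0.198 (67.08179473876953, 136.44078063964844) 87.47388458251953
box 0.511 -0.201 (136.92662048339844, 66.74838256835938) 4.184916019439697
```

```bash
cat >> h.py <<'E'
from scipy.optimize import minimize
from scipy.ndimage import map_coordinates
def proj(f,X):
    c=X@f["R"].T+f["t"]; return np.stack([f["fx"]*c[...,0]/c[...,2]+f["cx"],f["fy"]*c[...,1]/c[...,2]+f["cy"]],-1)
def sw(S,x,y,z=0.06):
    x,y=np.broadcast_arrays(np.asarray(x,float),np.asarray(y,float)); c,s=np.cos(S[2]),np.sin(S[2])
    return np.stack([S[0]+c*x-s*y,S[1]+s*x+c*y,np.full_like(x,z)],-1)
def ws(S,P):
    c,s=np.cos(S[2]),np.sin(S[2]);d=np.asarray(P)[...,:2]-S[:2]
    return np.stack([c*d[...,0]+s*d[...,1],-s*d[...,0]+c*d[...,1]],-1)
E
python3 - <<'E'
from h import *
fr=pickle.load(open("f0.pkl","rb"))
rects=[(-.035,.0695,.0685,.034),(.0695,.035,.034,.0685),(.035,-.0695,.0685,.034),(-.0695,-.035,.034,.0685)]
pts=[]
for i,(cx,cy,a,b) in enumerate(rects):
    if i==0: continue
    t=np.linspace(-1,1,120)
    for sx in(-1,1): pts+= [np.c_[np.full(120,cx+sx*a),cy+t*b], np.c_[cx+t*a,np.full(120,cy+sx*b)]]
pts=np.concatenate(pts)
for names in (("scene",),("side",),("scene","side")):
    ims={}
    for n in names:
        g=cv2.cvtColor(fr[n]["image"],cv2.COLOR_RGB2GRAY).astype(float)
        ims[n]=np.minimum(0,cv2.GaussianBlur(g,(0,0),1.0)-cv2.GaussianBlur(g,(0,0),5)).clip(-25)
    def cost(S):
        c=0
        for n in names:
            uv=proj(fr[n],sw(S,pts[:,0],pts[:,1])); c+=map_coordinates(ims[n],[uv[:,1],uv[:,0]],order=1).mean()
        return c
    best=min((minimize(cost,[.510+dx,.060+dy,.07+dt],method="Nelder-Mead",options=dict(initial_simplex=np.array([.51+dx,.06+dy,.07+dt])+np.array([[0,0,0],[.006,0,0],[0,.006,0],[0,0,.04]]))) for dx in(-.01,0,.01) for dy in(-.01,0,.01) for dt in(-.03,0.,.03)),key=lambda r:r.fun)
    print(names,best.x.round(4),best.fun.round(2))
S=best.x; np.save("S.npy",S)
W,m=cloud(fr["scene"])
for n in ("scene","side"):
    W,m=cloud(fr[n]); p=W[m]; c=fr[n]["image"][m].astype(int); q=ws(S,p)
    # brass
    k=(abs(q[:,1]-.16)<.05)&(p[:,2]>.12)&(c[:,0]>c[:,2]+60)&(abs(q[:,0])<.15); print("brass",k.sum(),q[k].min(0),q[k].max(0),p[k,2].max())
    k=(abs(q[:,1]-.16)<.06)&(p[:,2]>.075)&(p[:,2]<.15)&(c.max(1)<60)&(abs(q[:,0])<.15); print("dark",k.sum(),q[k].min(0),q[k].max(0),p[k,2].max())
    k2=k&(q[:,0]<-.02);print("knob",k2.sum(),q[k2].min(0),q[k2].max(0),p[k2,2].max())
for o in [(-.0695,0),(0,-.0695)]: print(sw(S,*o))
im=fr["scene"]["image"][150:290,110:290]; cv2.imwrite("pics/crop1.png",cv2.resize(im,None,fx=4,fy=4,interpolation=cv2.INTER_CUBIC)[:,:,::-1])
E
```

```text
('scene',) [0.5093 0.0637 0.0498] -21.73
('side',) [0.5082 0.0606 0.0498] -21.17
('scene', 'side') [0.5089 0.0631 0.0488] -41.97
brass 286 [0.01421705 0.13838918] [0.05387396 0.17714875] 0.15051453127955033
dark 758 [-0.10173867  0.13124885] [0.04960347 0.18746546] 0.1267145223956531
knob 579 [-0.10173867  0.13124885] [-0.05271392  0.17792415] 0.1267145223956531
brass 166 [0.01696887 0.13464664] [0.05205724 0.17666853] 0.14904604080641404
dark 181 [-0.10119236  0.13362263] [0.054303   0.18056768] 0.12512674698532786
knob 140 [-0.10119236  0.1446347 ] [-0.05443121  0.16525338] 0.12512674698532786
[0.43943819 0.05974027 0.06      ]
[ 0.51224887 -0.00628325  0.06      ]
```

View pics/crop1.png

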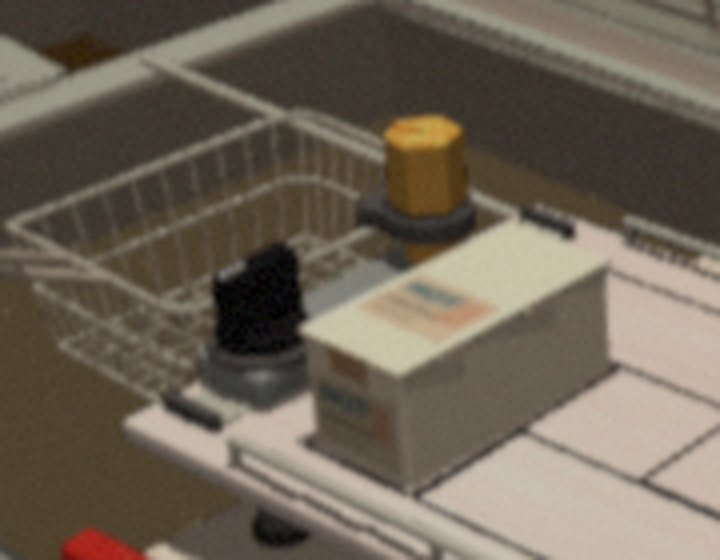

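```bash
cat >> h.py <<'E'
np.save("S.npy",np.array([.509,.062,.0495]))
def plan(x,y,z,az=None,s=None):
    """tool shift in cm and roll in deg to world TCP x,y,z with tool-y azimuth az (deg)"""
    if s is None:
        from cell import telemetry; s=telemetry.get_state()
    R=Rot.from_quat(s["eef_rot"]).as_matrix(); d=R.T@(np.array([x,y,z])-s["ee_pos"])*100
    a=np.degrees(np.arctan2(R[1,1],R[0,1])); r=0 if az is None else (a-az+180)%360-180
    print("shift cm",d.round(2),"roll",round(r,1),"az now",round(a,1),"j",np.degrees(s["joint_positions"]).round(0),"t",round(s["time"],1))
E
python3 -c "
from h import *
plan(.425,.218,.22,-87.2)"
```

```text
shift cm [-34.73 -24.67  -1.49] roll 161.0 az now 73.8 j [67. 16. 86. -0. 78. -7.] t 0.1
```

step_arm(steps=[[-4, -2.8, -0.3, 8.5, 6], [-8, -5.6, -0.6, 17, 6], [-12, -8.4, -0.9, 25.5, 6], [-16, -11.2, -1.2, 34, 6], [-19, -13.4, -1.5, 42, 6]], newtons=20)

```text
time: 0.65
ee_pos: [0.3066, 0.3682, 0.2204]
eef_rot: [0.489, 0.872, -0.0, 0.0]
force: [-0.1, -0.1, -0.0]
grip_width: 0.0608
grasp_force: 0.0
```

```bash
python3 -c "
from h import *
plan(.425,.218,.22,-87.2)"
```

```text
shift cm [-18.99   2.27   0.06] roll 118.6 az now 31.4 j [42.  7. 96. -0. 77. 11.] t 0.7
```

step_arm(steps=[[-4, 0.5, 0, 8.5, 4], [-8, 1, 0, 17, 4], [-12, 1.5, 0, 25.5, 4], [-16, 2, 0, 34, 4], [-19, 2.3, 0, 42.5, 4]])

```text
time: 1.15
ee_pos: [0.4263, 0.2192, 0.2203]
eef_rot: [0.772, 0.635, -0.0, 0.0]
force: [-1.0, -0.2, 0.3]
grip_width: 0.0399
grasp_force: 0.0
```

step_arm(steps=[[0, 0, 0, 8.5, 4], [0, 0, 0, 17, 4], [0, 0, 0, 25.5, 4], [0, 0, 0, 34, 4], [0, 0, 0, 42.5, 4]])

```text
time: 1.65
ee_pos: [0.425, 0.2209, 0.2202]
eef_rot: [0.95, 0.313, -0.0, -0.0]
force: [-0.4, 0.7, 0.5]
grip_width: 0.04
grasp_force: 0.0
```

step_arm(steps=[[0, 0, 0, 8.5, 4], [0, 0, 0, 17, 4], [0, 0, 0, 25.5, 4], [0, 0, 0, 33.6, 4], [0, 0, 0, 33.6, 4]])

```text
time: 2.15
ee_pos: [0.425, 0.2211, 0.2202]
eef_rot: [1.0, 0.028, -0.0, 0.0]
force: [1.1, -0.0, -0.7]
grip_width: 0.0404
grasp_force: 0.0
```

Run:
```python
from h import *
f,s=shot("wrist"); pickle.dump((f,s),open("w1.pkl","wb")); cv2.imwrite("pics/w1.png",f["image"][:,:,::-1])
plan(.425,.218,.22,-87.2,s)
S=np.load("S.npy"); W,m=cloud(f,s); q=ws(S,W); c=f["image"].astype(int)
k=m&(W[...,2]>.112)&(W[...,2]<.135)&(c.max(-1)<70)&(q[...,0]<-.03)&(q[...,0]>-.13)&(abs(q[...,1]-.16)<.05)
p=W[k]; print("bar",k.sum(),p.min(0),p.max(0),cv2.minAreaRect((p[:,:2]*1000).astype(np.float32)),q[k].mean(0))
k=m&(W[...,2]>.143)&(W[...,2]<.16)&(abs(q[...,1]-.16)<.04)&(abs(q[...,0]-.035)<.04)
p=W[k]; print("hextop",k.sum(),p.mean(0),q[k].min(0),q[k].max(0)); 
h=cv2.convexHull((p[:,:2]*1000).astype(np.float32))[:,0]; print(h.round(0).tolist())
```

```text
shift cm [-0.01  0.31  0.02] roll 0.4 az now -86.8 j [ 19.   7.  96.   0.  77. 106.] t 2.1
bar 935 [0.40395525 0.20973268 0.11223819] [0.44756448 0.22659679 0.12567316] ((425.7586975097656, 217.99493408203125), (43.526126861572266, 14.001713752746582), 5.36967134475708) [-0.072808    0.15999603]
hextop 2755 [0.53527998 0.22380241 0.14644422] [0.01555329 0.14146274] [0.05212583 0.17911071]
[[553.0, 229.0], [553.0, 231.0], [551.0, 233.0], [546.0, 237.0], [539.0, 243.0], [537.0, 243.0], [521.0, 236.0], [520.0, 236.0], [520.0, 235.0], [519.0, 234.0], [519.0, 232.0], [518.0, 223.0], [517.0, 218.0], [517.0, 217.0], [518.0, 216.0], [519.0, 215.0], [520.0, 214.0], [529.0, 207.0], [532.0, 205.0], [533.0, 205.0], [535.0, 206.0], [539.0, 207.0], [543.0, 209.0], [549.0, 211.0], [550.0, 212.0], [551.0, 212.0], [552.0, 220.0], [553.0, 226.0]]
```

View pics/w1.png

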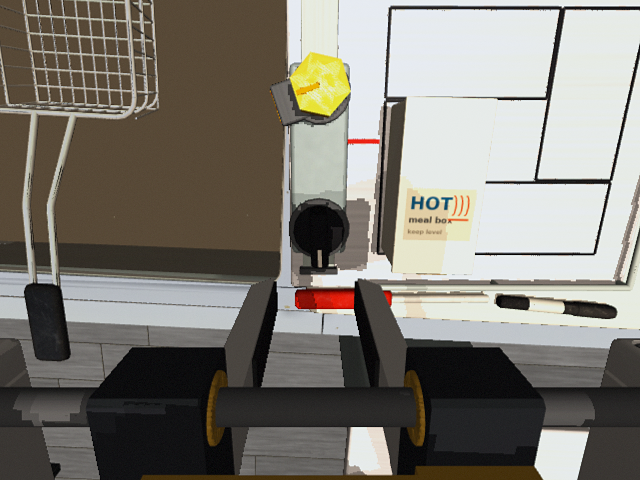

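step_arm(steps=[[0.1, 0.3, 4, 0, 4], [0.1, 0.3, 8, 0, 4], [0.1, 0.3, 11, 0, 4], [0.1, 0.3, 11.8, 0, 4], [0.1, 0.3, 11.8, 0, 4]])

```text
time: 2.7
ee_pos: [0.4257, 0.218, 0.1017]
eef_rot: [1.0, 0.029, -0.001, 0.0]
force: [-0.2, -0.0, -0.7]
grip_width: 0.04
grasp_force: 0.0
```

step_arm(steps=[[0, 0, 0, 0, 1], [0, 0, 0, 0, 1], [0, 0, 0, 0, 1], [0, 0, 0, 0, 1], [0, 0, 0, 0, 1]], newtons=25)

```text
time: 3.2
ee_pos: [0.4271, 0.2185, 0.1036]
eef_rot: [1.0, 0.028, 0.001, -0.0]
force: [0.5, 0.1, 5.6]
grip_width: 0.014
grasp_force: 24.8
```

step_arm(steps=[[0, 0, 0, -8, 1], [0, 0, 0, -16, 1], [0, 0, 0, -24, 1], [0, 0, 0, -32, 1], [0, 0, 0, -40, 1]])

```text
time: 3.7
ee_pos: [0.4267, 0.2195, 0.1035]
eef_rot: [0.929, 0.37, 0.001, -0.001]
force: [-1.1, 2.6, 6.5]
grip_width: 0.0141
grasp_force: 24.9
```

step_arm(steps=[[0, 0, 0, -8, 1], [0, 0, 0, -16, 1], [0, 0, 0, -24, 1], [0, 0, 0, -32, 1], [0, 0, 0, -40, 1]])

```text
time: 4.2
ee_pos: [0.4257, 0.22, 0.1035]
eef_rot: [0.746, 0.665, 0.001, -0.002]
force: [-3.7, 4.1, 7.7]
grip_width: 0.0139
grasp_force: 24.9
```

step_arm(steps=[[0, 0, 0, -8, 1], [0, 0, 0, -9, 1], [0, 0, 0, -9, 1], [0, 0, 0, -9, 1], [0, 0, 0, -9, 1]])

```text
time: 4.7
ee_pos: [0.4255, 0.22, 0.1035]
eef_rot: [0.694, 0.72, 0.001, -0.002]
force: [-3.0, 4.2, 7.9]
grip_width: 0.0138
grasp_force: 24.9
```

Run:
```python
from h import *
S=np.load("S.npy")
from cell import telemetry; s=telemetry.get_state()
q=ws(S,s["ee_pos"]); print(q,s["force"],s["wrist_torque"])
t=sw(S,q[0]-.034,q[1]); plan(t[0],t[1],s["ee_pos"][2],2.84)
```

```text
[-0.07561438  0.16196532] [-3.04884856  4.24420842  7.88397616] [ 0.72012089  0.83335013 -0.01680629]
shift cm [-0.04 -3.4   0.  ] roll -0.7 az now 2.1 j [ 19.  12. 107.   0.  61.  17.] t 4.7
```

step_arm(steps=[[0, -0.8, 0, 0, 1], [0, -1.6, 0, 0, 1], [0, -2.4, 0, 0, 1], [0, -3.2, 0, 0, 1], [0, -3.4, 0, 0, 1]])

```text
time: 5.2
ee_pos: [0.3972, 0.2185, 0.1036]
eef_rot: [0.693, 0.721, 0.005, 0.003]
force: [7.5, 2.4, -3.7]
grip_width: 0.0141
grasp_force: 24.9
```

Run:
```python
from h import *
S=np.load("S.npy")
f,s=shot("wrist"); pickle.dump((f,s),open("w2.pkl","wb"))
print(ws(S,s["ee_pos"]),s["force"])
f2,_=shot("scene"); pickle.dump(f2,open("s2.pkl","wb"))
W,m=cloud(f,s); q=ws(S,W)
k=m&(W[...,2]>.142)&(W[...,2]<.155)&(abs(q[...,1]-.16)<.03)&(abs(q[...,0])<.04)
print("hextop wrist",k.sum(),q[k].min(0),q[k].max(0))
W,m=cloud(f2); q=ws(S,W)
k=m&(W[...,2]>.12)&(W[...,2]<.16)&(abs(q[...,1]-.16)<.04)&(abs(q[...,0])<.05)
print("hextop scene",k.sum(),q[k].min(0),q[k].max(0))
cv2.imwrite("pics/w2.png",np.hstack([f["image"][:400,150:550],cv2.resize(f2["image"][150:290,110:250],(400,400))])[:,:,::-1])
```

```text
[-0.1039356   0.16183534] [ 7.48816956  2.42268053 -3.727549  ]
hextop wrist 5587 [-0.01324554  0.1411532 ] [0.02490548 0.18001842]
hextop scene 390 [-0.01334594  0.13921912] [0.02445526 0.18075087]
```

View pics/w2.png

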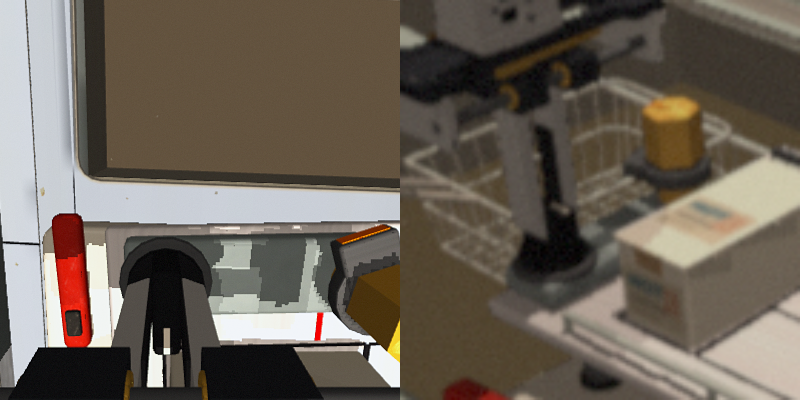

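step_arm(steps=[[0, -0.3, 0, 0, 1], [0, -0.6, 0, 0, 1], [0, -0.6, 0, 0, 1], [0, -0.6, 0, 0, 1], [0, -0.6, 0, 0, 1]])

```text
time: 5.8
ee_pos: [0.3913, 0.2182, 0.1036]
eef_rot: [0.693, 0.721, 0.005, 0.002]
force: [6.8, 2.7, -2.2]
grip_width: 0.0142
grasp_force: 24.9
```

```bash
cat >> h.py <<'E'
def nozzle():
    S=np.load("S.npy"); f,s=shot("scene"); W,m=cloud(f); q=ws(S,W)
    k=m&(W[...,2]>.12)&(W[...,2]<.16)&(abs(q[...,1]-.16)<.04)&(abs(q[...,0])<.05)
    print("hex scene",k.sum(),q[k].min(0),q[k].max(0),(q[k].min(0)+q[k].max(0))/2); return f,s
E
python3 - <<'E'
from h import *
f,s=nozzle(); S=np.load("S.npy"); print(ws(S,s["ee_pos"]),s["force"])
f,s=shot("wrist");W,m=cloud(f,s); q=ws(S,W)
k=m&(W[...,2]>.142)&(W[...,2]<.155)&(abs(q[...,1]-.16)<.03)&(abs(q[...,0])<.04)
print("hextop wrist",k.sum(),q[k].min(0),q[k].max(0))
c=f["image"].astype(int)
k=m&(c[...,0]>c[...,1]+80)&(c[...,0]>c[...,2]+80)&(abs(W[...,2]-.06)<.01)&(abs(q[...,0])<.05); print("red",q[k].mean(0),q[k].min(0),q[k].max(0))
k=m&(c.min(-1)>200)&(W[...,2]>.07)&(W[...,2]<.09)&(abs(q[...,0])<.05)&(abs(q[...,1]-.16)<.03); print("white",k.sum(),q[k].mean(0) if k.any() else 0)
E
```

```text
hex scene 394 [-0.01946121  0.13899387] [0.01876701 0.17942172] [-0.0003471  0.1592078]
[-0.10987265  0.16181284] [ 6.8297143   2.65901708 -2.16362168]
hextop wrist 5582 [-0.01928313  0.14085232] [0.01867415 0.17987846]
red [-0.00226318  0.11765858] [-0.00476303  0.10633543] [-3.08070924e-05  1.28081040e-01]
white 0 0
```

step_arm(steps=[[0, -0.1, 0, 0, 1], [0, -0.1, 0, 0, 1], [0, -0.1, 0, 8, 1], [0, -0.1, 0, 16, 1], [0, -0.1, 0, 24, 1]])

```text
time: 6.4
ee_pos: [0.3907, 0.218, 0.1036]
eef_rot: [0.83, 0.558, 0.005, 0.002]
force: [7.6, 1.8, -3.0]
grip_width: 0.0134
grasp_force: 24.9
```

step_arm(steps=[[0, 0, 0, 8, 1], [0, 0, 0, 16, 1], [0, 0, 0, 24, 1], [0, 0, 0, 32, 1], [0, 0, 0, 40, 1]])

```text
time: 6.9
ee_pos: [0.3908, 0.2173, 0.1036]
eef_rot: [0.97, 0.241, 0.005, 0.001]
force: [8.0, -0.4, -2.3]
grip_width: 0.0137
grasp_force: 24.9
```

step_arm(steps=[[0, 0, 0, 8, 1], [0, 0, 0, 16, 1], [0, 0, 0, 24, 1], [0, 0, 0, 26, 1], [0, 0, 0, 26, 1]])

```text
time: 7.4
ee_pos: [0.3907, 0.2166, 0.1036]
eef_rot: [1.0, 0.02, 0.005, 0.0]
force: [8.4, -1.7, -2.2]
grip_width: 0.0138
grasp_force: 24.9
```

Run:
```python
from h import *
f,s=nozzle(); S=np.load("S.npy"); print(ws(S,s["ee_pos"]),s["force"],s["wrist_torque"]); plan(.39,.218,.1,-87.2,s)
```

```text
hex scene 383 [-0.02236528  0.1384627 ] [0.01841559 0.17631912] [-0.00197484  0.15739091]
[-0.11050878  0.16025087] [ 8.40155613 -1.74496782 -2.20061244] [-0.35144019 -1.3047463   0.04926447]
shift cm [-0.07 -0.14  0.36] roll -0.6 az now -87.8 j [ 20.  10. 111.  -0.  59. 108.] t 7.4
```

step_arm(steps=[[0.5, 0, 0, 0, 1], [0.5, 0, 0, 0, 4], [0.5, 0, 0, 0, 4], [0.5, 0, 0, 0, 4], [0.5, 0, -1, 0, 4]])

```text
time: 7.95
ee_pos: [0.3889, 0.2163, 0.1116]
eef_rot: [1.0, 0.019, -0.002, 0.001]
force: [-0.2, -0.2, -0.4]
grip_width: 0.0392
grasp_force: 0.0
```

step_arm(steps=[[0, 0, -4, 0, 5], [0, 0, -8, -8, 5], [0, 0, -9.5, -16, 5], [0, 0, -9.5, -24, 5], [0, 0, -9.5, -32, 5]])

```text
time: 8.45
ee_pos: [0.3907, 0.2171, 0.209]
eef_rot: [0.955, 0.297, 0.001, -0.0]
force: [0.2, -0.7, -0.2]
grip_width: 0.0504
grasp_force: 0.0
```

step_arm(steps=[[0, 0, 0, -8.5, 5], [0, 0, 0, -17, 5], [0, 0, 0, -25.5, 5], [0, 0, 0, -34, 5], [0, 0, 0, -42.5, 5]])

```text
time: 8.95
ee_pos: [0.3902, 0.2168, 0.2081]
eef_rot: [0.782, 0.623, 0.0, 0.0]
force: [-0.3, 1.0, -0.2]
grip_width: 0.0498
grasp_force: 0.0
```

step_arm(steps=[[0, 0, 0, -8.5, 5], [0, 0, 0, -17, 5], [0, 0, 0, -25.5, 5], [0, 0, 0, -34, 5], [0, 0, 0, -42.5, 5]])

```text
time: 9.45
ee_pos: [0.3902, 0.2168, 0.2081]
eef_rot: [0.503, 0.864, 0.0, 0.0]
force: [-0.4, 0.3, 0.1]
grip_width: 0.0501
grasp_force: 0.0
```

Run:
```python
from h import *
plan(.501,.222,.20,112)
```

```text
shift cm [-5.02  9.89  0.81] roll -82.4 az now 29.6 j [ 20.   4. 100.   0.  75.  -9.] t 9.4
```

step_arm(steps=[[-1.5, 3, 0.2, -8.5, 5], [-3, 6, 0.4, -17, 5], [-4.5, 9, 0.6, -25.5, 5], [-5, 9.9, 0.6, -34, 5], [-5, 9.9, 0.6, -42.5, 5]])

```text
time: 9.95
ee_pos: [0.5031, 0.2214, 0.2015]
eef_rot: [0.156, 0.988, 0.0, 0.0]
force: [1.0, 0.3, 0.2]
grip_width: 0.0498
grasp_force: 0.0
```

step_arm(steps=[[0, 0, 0, -8.5, 5], [0, 0, 0, -17, 5], [0, 0, 0, -25.5, 5], [0, 0, 0, -34, 5], [0, 0, 0, -39.9, 5]])

```text
time: 10.45
ee_pos: [0.5011, 0.2215, 0.2021]
eef_rot: [-0.19, 0.982, 0.0, 0.0]
force: [-0.1, 0.2, -0.5]
grip_width: 0.0503
grasp_force: 0.0
```

Run:
```python
from h import *
f,s=shot("wrist"); cv2.imwrite("pics/w3.png",f["image"][:,:,::-1]); pickle.dump((f,s),open("w3.pkl","wb"))
plan(.501,.222,.119,112,s)
S=np.load("S.npy"); W,m=cloud(f,s); q=ws(S,W)
k=m&(W[...,2]>.142)&(W[...,2]<.152)&(abs(q[...,1]-.16)<.03)&(abs(q[...,0])<.03); p=W[k]
print(k.sum(),p.min(0),p.max(0),p.mean(0))
k=m&(W[...,2]>.11)&(W[...,2]<.135)&(abs(q[...,1]-.16)<.04)&(abs(q[...,0]+.11)<.04); p=W[k]
if k.any(): print("bar",k.sum(),cv2.minAreaRect((p[:,:2]*1000).astype(np.float32)))
```

```text
shift cm [-0.01  0.05  8.31] roll -0.1 az now 111.9 j [ 17.  14.  90.   0.  77. -95.] t 10.4
2238 [0.48018985 0.20276106 0.1420049 ] [0.51693876 0.24113333 0.14881717] [0.49775634 0.22167368 0.14635554]
bar 1614 ((388.69525146484375, 216.1162567138672), (44.02798843383789, 14.284661293029785), 2.9354124069213867)
```

View pics/w3.png

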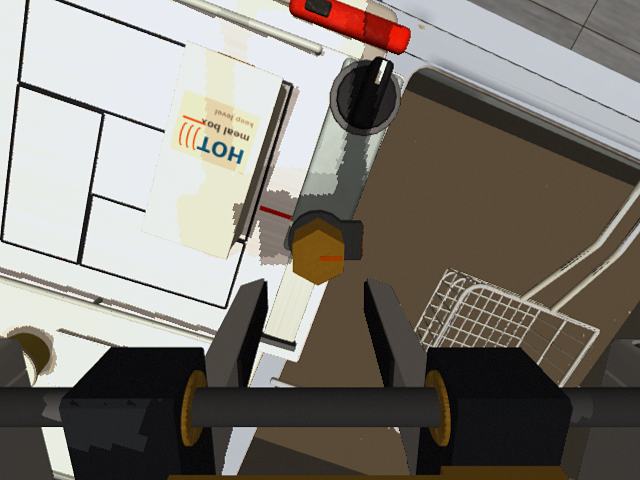

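step_arm(steps=[[0.17, 0.1, 3, 0, 5], [0.17, 0.1, 6, 0, 5], [0.17, 0.1, 7.5, 0, 5], [0.17, 0.1, 8.3, 0, 5], [0.17, 0.1, 8.3, 0, 5]])

```text
time: 11.0
ee_pos: [0.4987, 0.2216, 0.1179]
eef_rot: [-0.187, 0.982, -0.0, -0.001]
force: [-0.2, 0.9, 0.0]
grip_width: 0.0502
grasp_force: 0.0
```

step_arm(steps=[[0, 0, 0, 0, 3], [0, 0, 0, 0, 3], [0, 0, 0, 0, 3], [0, 0, 0, 0, 3], [0, 0, 0, 0, 3]], newtons=30)

```text
time: 11.5
ee_pos: [0.4999, 0.2227, 0.1196]
eef_rot: [-0.187, 0.982, 0.001, 0.001]
force: [-1.0, 1.9, 5.3]
grip_width: 0.0336
grasp_force: 30.0
```

step_arm(steps=[[0, 0, 0, 8, 3], [0, 0, 0, 16, 3], [0, 0, 0, 24, 3], [0, 0, 0, 32, 3], [0, 0, 0.05, 40, 3]])

```text
time: 12.0
ee_pos: [0.4999, 0.2221, 0.1192]
eef_rot: [0.162, 0.987, 0.0, 0.001]
force: [-0.8, 1.3, 8.8]
grip_width: 0.0337
grasp_force: 30.0
```

step_arm(steps=[[0, 0, 0, 8, 3], [0, 0, 0, 16, 3], [0, 0, 0, 24, 3], [0, 0, 0, 32, 3], [0, 0, 0.05, 40, 3]])

```text
time: 12.5
ee_pos: [0.4995, 0.2216, 0.1187]
eef_rot: [0.49, 0.872, 0.0, 0.001]
force: [-3.2, 1.3, 9.9]
grip_width: 0.0338
grasp_force: 30.0
```

step_arm(steps=[[0, 0, 0, 8, 3], [0, 0, 0, 16, 3], [0, 0, 0, 24, 3], [0, 0, 0, 32, 3], [0, 0, 0.05, 40, 3]])

```text
time: 13.0
ee_pos: [0.499, 0.2215, 0.1183]
eef_rot: [0.759, 0.651, -0.0, 0.0]
force: [-3.8, 1.1, 11.1]
grip_width: 0.0339
grasp_force: 30.0
```

step_arm(steps=[[0, 0, 0, 8, 3], [0, 0, 0, 16, 3], [0, 0, 0, 24, 3], [0, 0, 0, 32, 3], [0, 0, 0.05, 40, 3]])

```text
time: 13.5
ee_pos: [0.4985, 0.2218, 0.1178]
eef_rot: [0.936, 0.353, -0.0, -0.0]
force: [-4.4, 1.6, 11.7]
grip_width: 0.0339
grasp_force: 30.0
```

step_arm(steps=[[0, 0, 0, 8, 3], [0, 0, 0, 16, 3], [0, 0, 0, 24, 3], [0, 0, 0, 32, 3], [0, 0, 0.05, 38.5, 3]])

```text
time: 14.0
ee_pos: [0.4983, 0.2223, 0.1175]
eef_rot: [1.0, 0.025, -0.0, -0.001]
force: [-4.5, 1.9, 12.5]
grip_width: 0.034
grasp_force: 30.0
```

Run:
```python
from h import *
plan(.5,.222,.2,-87.2)
f,s=shot("scene"); f2,s=shot("wrist"); print(s["wrist_torque"],s["force"])
cv2.imwrite("pics/w4.png",np.hstack([f2["image"][:400,100:500],cv2.resize(f["image"][150:290,110:250],(400,400))])[:,:,::-1])
```

```text
shift cm [ 0.16  0.03 -8.25] roll 0.0 az now -87.2 j [ 17.  17.  98.   0.  65. 104.] t 14.0
[ 0.30322647  1.03661996 -0.10374002] [-4.15116616  2.42688621 10.12737047]
```

View pics/w4.png

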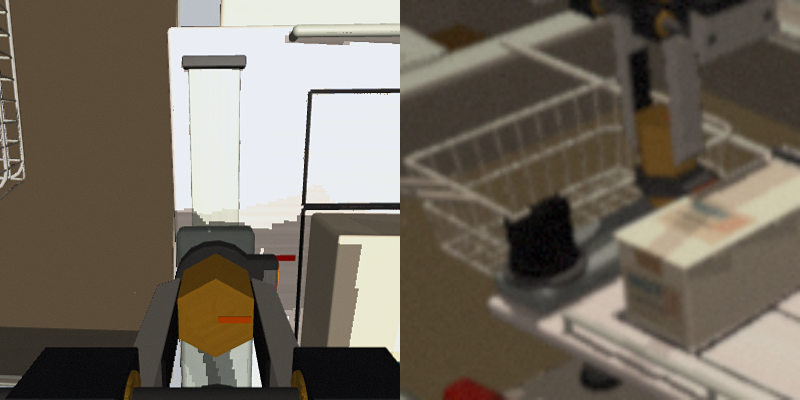

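step_arm(steps=[[0, 0, 0, 0, 5], [0, 0, 0, 0, 5], [0, 0, 0, 0, 5], [0, 0, -3, 0, 5], [0, 0, -8, 0, 5]])

```text
time: 14.6
ee_pos: [0.4967, 0.2206, 0.1931]
eef_rot: [1.0, 0.027, -0.004, 0.001]
force: [0.4, -0.5, 0.3]
grip_width: 0.0501
grasp_force: 0.0
```

```bash
cat >> h.py <<'E'
def boxes():
    from cell import vision
    for n in ("scene","side"):
        f=vision.grab_frame(n); W,m=cloud(f); p=W[m]
        k=(p[:,2]>.054)&(p[:,2]<.067)&(p[:,1]<-.1)&(p[:,0]>.36)&(p[:,0]<.7)&(p[:,1]>-.4)
        pts=p[k][:,:2]; im=np.zeros((340,340),np.uint8); ij=((pts-[.36,-.4])/.001).astype(int); im[ij[:,0].clip(0,339),ij[:,1].clip(0,339)]=255
        im=cv2.morphologyEx(im,cv2.MORPH_CLOSE,np.ones((9,9)));im=cv2.morphologyEx(im,cv2.MORPH_OPEN,np.ones((9,9)))
        for c in cv2.findContours(im,cv2.RETR_EXTERNAL,cv2.CHAIN_APPROX_NONE)[0]:
            if cv2.contourArea(c)>2500:
                r=cv2.minAreaRect(c); (a,b),wh,t=r; bp=cv2.boxPoints(r); e=max((bp[1]-bp[0],bp[2]-bp[1]),key=np.linalg.norm)
                print(n,"box x %.4f y %.4f"%(.36+b/1000,-.4+a/1000),np.round(wh,0),"length az %.1f"%(np.degrees(np.arctan2(e[0],e[1]))%180))
E
python3 - <<'E'
from h import *
boxes(); plan(.5,.2,.2,2.8)
S=np.load("S.npy"); f,s=shot("wrist"); W,m=cloud(f,s); q=ws(S,W); c=f["image"].astype(int)
k=m&(W[...,2]>.138)&(W[...,2]<.152)&(abs(q[...,1]-.16)<.03)&(abs(q[...,0])<.03); print("hex",q[k].min(0),q[k].max(0))
k&=(c[...,0]-c[...,1]>70); p=W[k]; print("mark",k.sum(),cv2.minAreaRect((p[:,:2]*1000).astype(np.float32)))
h=cv2.convexHull((W[m&(W[...,2]>.138)&(W[...,2]<.152)&(abs(q[...,1]-.16)<.03)&(abs(q[...,0])<.03)][:,:2]*1000).astype(np.float32)); a=cv2.approxPolyDP(h,2,True)[:,0]; d=np.diff(np.r_[a,a[:1]],axis=0); print(np.c_[np.linalg.norm(d,axis=1),np.degrees(np.arctan2(d[:,1],d[:,0]))%60].round(1))
E
```

```text
scene box x 0.6242 y -0.1965 [ 68. 134.] length az 92.4
scene box x 0.5121 y -0.1998 [134.  68.] length az 86.1
side box x 0.6242 y -0.1982 [ 65. 136.] length az 92.3
side box x 0.5118 y -0.2016 [134.  64.] length az 85.8
shift cm [-0.47  2.25  0.17] roll -89.7 az now -86.9 j [ 17.  13.  90.  -0.  76. 104.] t 14.7
hex [-0.02181151  0.1431155 ] [0.017691   0.17703417]
mark 88 ((499.57855224609375, 213.41444396972656), (3.113980531692505, 14.125), 3.5318703651428223)
[[19.6  3.7]
 [17.9  2.9]
 [20.6 58.7]
 [18.8  3. ]
 [19.9  1.3]
 [19.7  2.1]]
```

step_arm(steps=[[0, 4.5, -0.5, -8, 9.4], [0, 9, -0.7, -16, 9.4], [0, 13.5, -0.7, -24, 9.4], [0, 18, -0.7, -32, 9.4], [0, 22, -0.7, -40, 9.4]])

```text
time: 15.25
ee_pos: [0.5101, 0.0035, 0.2014]
eef_rot: [0.932, 0.363, -0.001, -0.0]
force: [2.2, 0.0, 0.1]
grip_width: 0.0865
grasp_force: 0.0
```

Run:
```python
from h import *
plan(.5144,-.1658,.20,-4)
```

```text
shift cm [-11.13  12.76   0.14] roll -43.4 az now -47.4 j [-7. 10. 94. -0. 76. 40.] t 15.2
```

step_arm(steps=[[-3, 3.5, 0, -8.5, 9.4], [-6, 7, 0, -17, 9.4], [-9, 10.5, 0, -25.5, 9.4], [-11.1, 12.7, 0, -34, 9.4], [-11.1, 12.7, 0, -42.5, 9.4]])

```text
time: 15.75
ee_pos: [0.5134, -0.1678, 0.2009]
eef_rot: [0.749, 0.663, -0.001, -0.0]
force: [-0.3, -0.2, 0.1]
grip_width: 0.0943
grasp_force: 0.0
```

Run:
```python
from h import *
boxes(); plan(.5144,-.1658,.028,-4)
```

```text
scene box x 0.6239 y -0.1966 [ 66. 134.] length az 92.3
scene box x 0.5119 y -0.2000 [135.  67.] length az 85.8
side box x 0.6245 y -0.1974 [ 65. 137.] length az 92.4
side box x 0.5119 y -0.2015 [134.  64.] length az 85.7
shift cm [-0.15  0.19 17.31] roll -3.2 az now -7.2 j [-25.  13.  91.  -0.  76. -18.] t 15.8
```

step_arm(steps=[[-0.15, 0.2, 4, -3.2, 9.4], [-0.15, 0.2, 8, -3.2, 9.4], [-0.15, 0.2, 12, -3.2, 9.4], [-0.15, 0.2, 16, -3.2, 9.4], [-0.15, 0.2, 17.3, -3.2, 9.4]])

```text
time: 16.35
ee_pos: [0.5123, -0.1624, 0.0253]
eef_rot: [0.731, 0.682, -0.002, -0.004]
force: [-0.1, 0.6, 0.1]
grip_width: 0.0941
grasp_force: 0.0
```

step_arm(steps=[[0, 0, 0, 0, 6], [0, 0, 0, 0, 6], [0, 0, 0, 0, 6], [0, 0, 0, 0, 6], [0, 0, 0, 0, 6]], newtons=15)

```text
time: 16.85
ee_pos: [0.5168, -0.1652, 0.0312]
eef_rot: [0.73, 0.683, 0.001, 0.001]
force: [0.5, 1.0, 3.5]
grip_width: 0.0648
grasp_force: 15.0
```

Run:
```python
from h import *
plan(.514,-.166,.20,2.84)
```

```text
shift cm [ -0.11  -0.24 -16.88] roll -6.7 az now -3.9 j [-25.  22. 105.   0.  53. -21.] t 16.9
```

step_arm(steps=[[0, 0, -4, 0, 6], [0, 0, -8, 0, 6], [0, 0, -12, 0, 6], [0, 0, -16, -3, 6], [0, 0, -17, -6.7, 6]])

```text
time: 17.35
ee_pos: [0.5186, -0.1661, 0.2054]
eef_rot: [0.688, 0.725, 0.002, 0.005]
force: [0.5, 0.7, -0.3]
grip_width: 0.0645
grasp_force: 14.9
```

Run:
```python
from h import *
rects=[(.0695,.035,.034,.0685),(.035,-.0695,.0685,.034),(-.0695,-.035,.034,.0685)]
pts=[]
for cx,cy,a,b in rects:
    t=np.linspace(-1,1,120)
    for sx in(-1,1): pts+=[np.c_[np.full(120,cx+sx*a),cy+t*b],np.c_[cx+t*a,np.full(120,cy+sx*b)]]
pts=np.concatenate(pts)
for w in ("w1","w3"):
    f,s=pickle.load(open(w+".pkl","rb"))
    Rt=Rot.from_quat(s["eef_rot"]).as_matrix();T=f["T_tool_cam"]
    Rc=Rt@T[:3,:3]; tc=Rt@T[:3,3]+s["ee_pos"]; f=dict(f,R=Rc.T,t=-Rc.T@tc)
    g=cv2.cvtColor(f["image"],cv2.COLOR_RGB2GRAY).astype(float)
    D=np.minimum(0,cv2.GaussianBlur(g,(0,0),1)-cv2.GaussianBlur(g,(0,0),6)).clip(-40)
    def cost(S):
        uv=proj(f,sw(S,pts[:,0],pts[:,1])); k=(uv[:,0]>0)&(uv[:,0]<639)&(uv[:,1]>0)&(uv[:,1]<330)
        return map_coordinates(D,[uv[k,1],uv[k,0]],order=1).mean()
    best=min((minimize(cost,[.509+a,.062+b,.05],method="Nelder-Mead",options=dict(initial_simplex=np.array([.509+a,.062+b,.05+c])+np.array([[0,0,0],[.005,0,0],[0,.005,0],[0,0,.03]]))) for a in(-.006,0,.006) for b in(-.006,0,.006) for c in (-.02,0.,.02)),key=lambda r:r.fun); print(w,best.x.round(4),best.fun)
plan(.4396,.0590,.20,2.84)
```

```text
w1 [0.5076 0.0628 0.0529] -34.935245850983115
w3 [0.507  0.0623 0.0525] -34.35605488572773
shift cm [22.9  -6.71  0.38] roll 0.2 az now 3.0 j [-25.  13.  90.   0.  76. -28.] t 17.4
```

step_arm(steps=[[4.7, -1.4, 0, 0, 6], [9.4, -2.8, 0, 0, 6], [14.1, -4.2, 0, 0, 6], [18.8, -5.6, 0, 0, 6], [22.9, -6.8, 0, 0, 6]])

```text
time: 17.85
ee_pos: [0.4354, 0.0621, 0.2004]
eef_rot: [0.689, 0.724, 0.001, 0.0]
force: [1.5, 0.4, -0.2]
grip_width: 0.0645
grasp_force: 14.9
```

```bash
python3 - <<'E'
from h import *
np.save("S.npy",[.508,.0623,.0515])
plan(.4386,.0591,.0915,2.95)
boxes()
E
sed -i '/np.save("S.npy",np.array/d' h.py
```

```text
shift cm [-0.33  0.29 10.89] roll -0.1 az now 2.8 j [ -1.   4. 102.   0.  74.  -4.] t 17.9
scene box x 0.6242 y -0.1970 [ 69. 133.] length az 93.4
side box x 0.6244 y -0.1983 [ 65. 134.] length az 92.3
```

step_arm(steps=[[-0.3, 0.2, 3, 0, 6], [-0.3, 0.2, 6, 0, 6], [-0.3, 0.2, 8, 0, 6], [-0.3, 0.2, 8.5, 0, 6], [-0.3, 0.2, 8.5, 0, 6]])

```text
time: 18.45
ee_pos: [0.4389, 0.0568, 0.1147]
eef_rot: [0.689, 0.724, -0.0, -0.0]
force: [0.2, 0.6, -0.8]
grip_width: 0.0642
grasp_force: 14.9
```

```bash
cat >> h.py <<'E'
def onboard(z0,z1):
    """rectangles of surfaces between heights z0,z1 over the board, in the stand frame (mm)"""
    S=np.load("S.npy")
    for n in ("scene","side"):
        f,_=shot(n); W,m=cloud(f); q=ws(S,W); c=f["image"].astype(int)
        k=m&(W[...,2]>z0)&(W[...,2]<z1)&(abs(q[...,0])<.14)&(q[...,1]>-.15)&(q[...,1]<.125)
        im=np.zeros((300,300),np.uint8); ij=((q[k]+.15)/.001).astype(int).clip(0,299); im[ij[:,0],ij[:,1]]=255
        im=cv2.morphologyEx(im,cv2.MORPH_CLOSE,np.ones((7,7)));im=cv2.morphologyEx(im,cv2.MORPH_OPEN,np.ones((7,7)))
        for c in cv2.findContours(im,cv2.RETR_EXTERNAL,cv2.CHAIN_APPROX_NONE)[0]:
            if cv2.contourArea(c)>1500:
                r=cv2.minAreaRect(c);(a,b),wh,t=r; print(n,"stand x %.0f y %.0f"%(b-150,a-150),np.round(wh),round(t,1))
E
python3 - <<'E'
from h import *
plan(.4386,.0591,.0915,2.95)
onboard(.115,.145)
E
```

```text
shift cm [ 0.24 -0.01  2.32] roll -0.1 az now 2.8 j [ -2.   9. 110.  -0.  62.  -4.] t 18.4
scene stand x 7 y 75 [69. 39.] 45.0
scene stand x -72 y 68 [63. 63.] 90.0
scene stand x -75 y -38 [ 80. 133.] 90.0
side stand x -68 y -39 [134.  86.] 0.0
```

step_arm(steps=[[0.3, 0, 0.8, 0, 6], [0.3, 0, 1.6, 0, 6], [0.3, 0, 2.3, 0, 6], [0.3, 0, 2.3, 0, 6], [0.3, 0, 2.3, 0, 6]])

```text
time: 19.05
ee_pos: [0.4384, 0.0604, 0.0917]
eef_rot: [0.689, 0.725, -0.0, -0.0]
force: [-0.3, 1.5, -0.8]
grip_width: 0.0645
grasp_force: 15.0
```

step_arm(steps=[[0, 0, 0, 0, 7.6], [0, 0, 0, 0, 7.6], [0, 0, 0, 0, 7.6], [0, 0, -2, 0, 7.6], [0, 0, -6, 0, 7.6]])

```text
time: 19.55
ee_pos: [0.4362, 0.0604, 0.1504]
eef_rot: [0.689, 0.725, -0.002, -0.003]
force: [-0.1, 0.6, 0.4]
grip_width: 0.0764
grasp_force: 0.0
```

step_arm(steps=[[0, 0, -4, 0, 9.4], [0, 0, -6, 0, 9.4], [-4, 1, -6, 0, 9.4], [-8, 2, -6, 0, 9.4], [-12, 3, -6, 0, 9.4]])

```text
time: 20.05
ee_pos: [0.4751, -0.059, 0.2126]
eef_rot: [0.689, 0.725, 0.0, 0.001]
force: [-0.3, -0.0, 0.8]
grip_width: 0.0941
grasp_force: 0.0
```

Run:
```python
from h import *
onboard(.113,.128); boxes(); plan(.56,-.34,.2,2)
f,s=shot("scene"); cv2.imwrite("pics/s5.png",f["image"][:,:,::-1])
```

```text
scene stand x -37 y -0 [202. 133.] 0.4
side stand x -36 y 65 [130.  66.] 90.0
side stand x -70 y -31 [142.  63.] 1.3
scene box x 0.6235 y -0.1966 [ 68. 135.] length az 93.8
side box x 0.6241 y -0.1978 [ 65. 134.] length az 92.6
shift cm [-28.54   7.19   1.14] roll 0.7 az now 2.7 j [-15.   7.  97.   0.  76. -18.] t 20.2
```

View pics/s5.png

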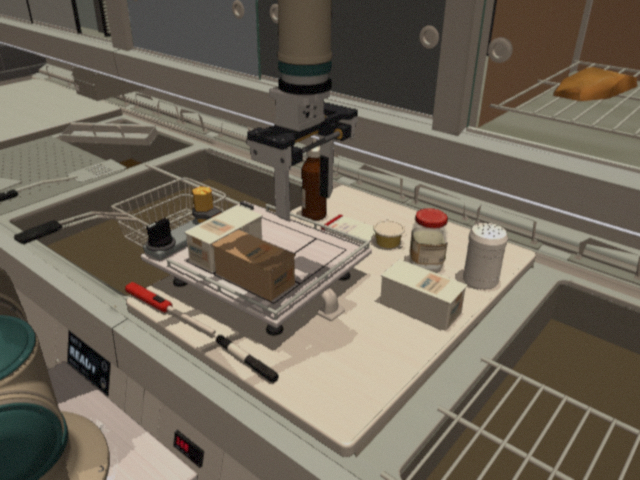

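Run:
```python
from h import *
fr=pickle.load(open("f0.pkl","rb"))
P=np.concatenate([W[m] for W,m in (cloud(fr["scene"]),cloud(fr["side"]))])
k=(P[:,0]>.62)&(P[:,0]<.75)&(P[:,1]>-.35)&(P[:,1]<-.05)
c=P[k]
print("cab",[(round(z,2),c[(c[:,2]>=z)&(c[:,2]<z+.02),0].min().round(3)) for z in np.arange(.2,.56,.02) if ((c[:,2]>=z)&(c[:,2]<z+.02)).sum()>5])
k=(P[:,0]>.47)&(P[:,0]<.56)&(P[:,1]>-.13)&(P[:,1]<-.077)&(P[:,2]>.008)&(P[:,2]<.09)
h=P[k]; print("hook",k.sum(),h.min(0),h.max(0))
k=(P[:,0]>.54)&(P[:,0]<.7)&(P[:,1]>-.125)&(P[:,1]<-.06)&(P[:,2]>.008)&(P[:,2]<.09)
h=P[k]; print("stand edge",k.sum(),h[:,1].min() if k.any() else 0)
f1,s=shot("side");f2,_=shot("scene")
Q=np.concatenate([W[m] for W,m in (cloud(f1),cloud(f2))])-s["ee_pos"]
rad=np.linalg.norm(s["ee_pos"][:2]); u=s["ee_pos"][:2]/rad; 
R=Q[:,:2]@u; T=Q[:,:2]@np.array([-u[1],u[0]])
for z in np.arange(.06,.6,.04):
    k=(Q[:,2]>=z)&(Q[:,2]<z+.04)&(abs(R)<.13)&(abs(T)<.13)
    if k.sum()>10: print("h %.2f n%d rad %.3f..%.3f tan %.3f..%.3f  x max %.3f"%(z,k.sum(),R[k].min(),R[k].max(),T[k].min(),T[k].max(),Q[k,0].max()))
```

```text
cab [(np.float64(0.22), np.float64(0.677)), (np.float64(0.24), np.float64(0.675)), (np.float64(0.26), np.float64(0.674)), (np.float64(0.28), np.float64(0.673)), (np.float64(0.3), np.float64(0.693)), (np.float64(0.32), np.float64(0.692)), (np.float64(0.34), np.float64(0.694)), (np.float64(0.36), np.float64(0.694)), (np.float64(0.38), np.float64(0.694)), (np.float64(0.4), np.float64(0.695)), (np.float64(0.42), np.float64(0.694)), (np.float64(0.44), np.float64(0.694)), (np.float64(0.46), np.float64(0.694)), (np.float64(0.48), np.float64(0.693)), (np.float64(0.5), np.float64(0.697)), (np.float64(0.52), np.float64(0.697)), (np.float64(0.54), np.float64(0.676))]
hook 588 [ 0.4700197 -0.1038372  0.0080223] [ 0.55088621 -0.07700582  0.0769584 ]
stand edge 1000 -0.07919719294844538
h 0.06 n854 rad -0.084..0.084 tan -0.048..0.020  x max 0.081
h 0.10 n4167 rad -0.092..0.092 tan -0.051..0.048  x max 0.089
h 0.14 n3006 rad -0.092..0.092 tan -0.052..0.047  x max 0.091
h 0.18 n2461 rad -0.046..0.037 tan -0.042..0.035  x max 0.037
h 0.22 n2529 rad -0.038..0.038 tan -0.041..0.025  x max 0.037
h 0.26 n2612 rad -0.036..0.036 tan -0.040..0.031  x max 0.039
h 0.30 n1126 rad -0.035..0.035 tan -0.039..0.016  x max 0.034
h 0.34 n1186 rad -0.046..0.048 tan -0.070..0.048  x max 0.053
h 0.38 n937 rad -0.105..0.050 tan -0.071..0.065  x max 0.056
```

Run:
```python
from h import *
fr=pickle.load(open("f0.pkl","rb"))
P=np.concatenate([W[m] for W,m in (cloud(fr["scene"]),cloud(fr["side"]))])
k=(P[:,0]>.45)&(P[:,0]<.60)&(P[:,1]>-.128)&(P[:,1]<-.083)&(P[:,2]>.008)&(P[:,2]<.09)
h=P[k]; print("hook",k.sum(),np.percentile(h,[1,50,99],axis=0).round(3)); 
for y in np.arange(-.128,-.083,.004):
    j=(h[:,1]>=y)&(h[:,1]<y+.004)
    if j.any(): print(y.round(3),j.sum(),"x",h[j,0].min().round(3),h[j,0].max().round(3),"z",h[j,2].max().round(3))
```

```text
hook 369 [[ 0.49  -0.102  0.008]
 [ 0.505 -0.091  0.023]
 [ 0.528 -0.083  0.043]]
-0.104 24 x 0.493 0.529 z 0.013
-0.1 36 x 0.492 0.53 z 0.012
-0.096 101 x 0.487 0.529 z 0.037
-0.092 95 x 0.49 0.528 z 0.04
-0.088 90 x 0.49 0.524 z 0.044
-0.084 23 x 0.472 0.522 z 0.057
```

step_arm(steps=[[-2, 3, 0, 0, 9.4], [-4, 6, 0, 0, 9.4], [-5.6, 8.2, 0, 0, 9.4], [-5.6, 8.2, 0, 0.2, 9.4], [-5.6, 8.2, 0, 0.2, 9.4]])

```text
time: 20.9
ee_pos: [0.5587, -0.1084, 0.2115]
eef_rot: [0.69, 0.724, -0.0, -0.001]
force: [-0.9, -0.1, 0.2]
grip_width: 0.094
grasp_force: 0.0
```

Run:
```python
from h import *
boxes(); plan(.56,-.111,.04,2.5)
```

```text
scene box x 0.6241 y -0.1966 [ 67. 134.] length az 92.6
side box x 0.6240 y -0.1981 [ 64. 134.] length az 92.4
shift cm [-0.29  0.2  17.19] roll 0.2 az now 2.7 j [-18.  15.  86.   0.  79. -21.] t 21.0
```

step_arm(steps=[[-0.25, 0.1, 4.5, 0.2, 9.4], [-0.25, 0.1, 9, 0.2, 9.4], [-0.25, 0.1, 13.5, 0.2, 9.4], [-0.25, 0.1, 16.5, 0.2, 9.4], [-0.25, 0.1, 17, 0.2, 9.4]])

```text
time: 21.5
ee_pos: [0.5564, -0.1102, 0.0389]
eef_rot: [0.691, 0.722, -0.002, -0.004]
force: [-0.0, 0.2, 0.9]
grip_width: 0.0943
grasp_force: 0.0
```

Run:
```python
from h import *
plan(.612,-.111,.035,2.5)
```

```text
shift cm [-0.32  5.56  0.35] roll 0.0 az now 2.5 j [-18.  23. 101.   0.  57. -21.] t 21.5
```

step_arm(steps=[[-0.2, 1.5, 0.3, 0, 9.4], [-0.3, 3, 0.4, 0, 9.4], [-0.3, 4.5, 0.4, 0, 9.4], [-0.3, 5.3, 0.4, 0, 9.4], [-0.3, 5.3, 0.4, 0, 9.4]])

```text
time: 22.0
ee_pos: [0.615, -0.1128, 0.0395]
eef_rot: [0.691, 0.722, 0.001, 0.001]
force: [-0.7, 0.0, -0.7]
grip_width: 0.094
grasp_force: 0.0
```

Run:
```python
from h import *
plan(.612,-.1625,.031,2.5)
```

```text
shift cm [-4.95 -0.52  0.85] roll 0.0 az now 2.5 j [-17.  27.  93.   0.  59. -19.] t 22.0
```

step_arm(steps=[[-1.2, -0.1, 0.3, 0, 9.4], [-2.5, -0.2, 0.6, 0, 9.4], [-3.8, -0.3, 0.8, 0, 9.4], [-4.9, -0.3, 0.8, 0, 9.4], [-4.9, -0.3, 0.8, 0, 9.4]])

```text
time: 22.5
ee_pos: [0.6126, -0.1644, 0.0298]
eef_rot: [0.693, 0.721, -0.0, 0.0]
force: [0.4, 0.8, 0.5]
grip_width: 0.0941
grasp_force: 0.0
```

step_arm(steps=[[0, 0, 0, 0, 6], [0, 0, 0, 0, 6], [0, 0, 0, 0, 6], [0, 0, 0, 0, 6], [0, 0, 0, 0, 6]], newtons=15)

```text
time: 23.0
ee_pos: [0.6128, -0.1615, 0.03]
eef_rot: [0.692, 0.722, 0.0, -0.0]
force: [1.4, -0.1, -0.3]
grip_width: 0.0651
grasp_force: 14.8
```

Run:
```python
from h import *
boxes(); plan(.555,-.1625,.04,2.5)
```

```text
scene box x 0.6168 y -0.2061 [ 69. 118.] length az 93.4
side box x 0.6168 y -0.1989 [ 67. 135.] length az 94.1
shift cm [ 0.16 -5.78 -1.  ] roll -0.0 az now 2.5 j [-21.  29.  93.   0.  59. -24.] t 23.1
```

step_arm(steps=[[0, 0, -0.8, 0, 6], [0, -1.5, -0.8, 0, 6], [0, -3, -0.8, 0, 6], [0, -4.5, -0.8, 0, 6], [0, -6.5, -0.8, 0, 6]])

```text
time: 23.6
ee_pos: [0.5477, -0.165, 0.0384]
eef_rot: [0.692, 0.722, 0.0, 0.0]
force: [0.4, -1.1, -0.1]
grip_width: 0.0653
grasp_force: 14.8
```

step_arm(steps=[[0, -2, 0, 0, 6], [0, -3, -3, 0, 6], [0, -3, -7, 0, 6], [0, -3, -12, 0, 6], [0, -3, -16.5, 0, 6]])

```text
time: 24.1
ee_pos: [0.5173, -0.1661, 0.2055]
eef_rot: [0.692, 0.722, 0.0, 0.0]
force: [1.5, -0.5, -1.3]
grip_width: 0.0647
grasp_force: 14.8
```

Run:
```python
from h import *
plan(.5116,-.0071,.20,92.95)
```

```text
shift cm [15.91  0.12  0.54] roll -90.5 az now 2.5 j [-25.  13.  90.  -0.  77. -28.] t 24.1
```

step_arm(steps=[[4, 0, 0, -8, 6], [8, 0, 0, -16, 6], [12, 0, 0, -24, 6], [15.9, 0.1, 0, -32, 6], [15.9, 0.1, 0, -40, 6]])

```text
time: 24.6
ee_pos: [0.5108, -0.0028, 0.2035]
eef_rot: [0.398, 0.917, 0.001, -0.001]
force: [0.4, 0.5, -1.2]
grip_width: 0.0648
grasp_force: 14.8
```

step_arm(steps=[[0, 0, 0, -8, 6], [0, 0, 0, -16, 6], [0, 0, 0, -24, 6], [0, 0, 0, -32, 6], [0, 0, 0, -40, 6]])

```text
time: 25.1
ee_pos: [0.5114, -0.0073, 0.2033]
eef_rot: [0.063, 0.998, -0.0, -0.0]
force: [-0.1, -0.4, -0.9]
grip_width: 0.0651
grasp_force: 14.8
```

step_arm(steps=[[0, 0, 0, -8, 6], [0, 0, 0, -10.4, 6], [0, 0, 0, -10.4, 6], [0, 0, 0, -10.4, 6], [0, 0, 0, -10.4, 6]])

```text
time: 25.6
ee_pos: [0.5118, -0.0073, 0.2031]
eef_rot: [-0.025, 1.0, -0.0, -0.0]
force: [0.3, 0.3, -0.7]
grip_width: 0.065
grasp_force: 14.8
```

Run:
```python
from h import *
plan(.5106,-.0071,.11,92.95)
S=np.load("S.npy")
for n in ("scene","side"):
    f,s=shot(n); W,m=cloud(f); q=ws(S,W)
    k=m&(W[...,2]>.223)&(W[...,2]<.240)&(q[...,0]>.02)&(q[...,0]<.14)&(q[...,1]<0)&(q[...,1]>-.15)
    print(n,k.sum(),np.percentile(q[k],[2,98],axis=0),cv2.minAreaRect((q[k]*1000).astype(np.float32)))
```

```text
shift cm [0.12 0.02 9.31] roll -0.1 az now 92.8 j [  -9.   10.   94.   -0.   76. -101.] t 25.6
scene 572 [[ 0.02171369 -0.0997777 ]
 [ 0.10101204 -0.03716778]] ((62.9133186340332, -67.09425354003906), (85.41402435302734, 66.53187561035156), 3.1244866847991943)
side 455 [[ 0.02153777 -0.10158772]
 [ 0.1003275  -0.03773588]] ((60.988380432128906, -67.56553649902344), (82.75939178466797, 71.0556869506836), 0.7645507454872131)
```

step_arm(steps=[[0.1, -0.05, 3.5, 0, 6], [0.1, -0.05, 7, 0, 6], [0.1, -0.05, 9, 0, 6], [0.1, -0.05, 10, 0, 6], [0.1, -0.05, 10, 0, 6]])

```text
time: 26.2
ee_pos: [0.5102, -0.0077, 0.1019]
eef_rot: [-0.025, 1.0, 0.0, -0.001]
force: [0.3, 0.4, -1.4]
grip_width: 0.0653
grasp_force: 14.8
```

Run:
```python
from h import *
plan(.5106,-.0076,.0907,92.95)
```

```text
shift cm [-0.05  0.    1.12] roll -0.1 az now 92.9 j [  -9.   15.  103.    0.   62. -102.] t 26.2
```

step_arm(steps=[[0, 0, 0.4, 0, 6], [0, 0, 0.8, 0, 6], [0, 0, 1.1, 0, 6], [0, 0, 1.2, 0, 6], [0, 0, 1.2, 0, 6]])

```text
time: 26.7
ee_pos: [0.511, -0.0078, 0.0911]
eef_rot: [-0.025, 1.0, 0.0, 0.0]
force: [0.1, 0.2, -0.3]
grip_width: 0.0652
grasp_force: 14.8
```

step_arm(steps=[[0, 0, 0, 0, 7.6], [0, 0, 0, 0, 7.6], [0, 0, 0, 0, 7.6], [0, 0, -2, 0, 7.6], [0, 0, -6, 0, 7.6]])

```text
time: 27.2
ee_pos: [0.5086, -0.0075, 0.1491]
eef_rot: [-0.025, 1.0, 0.001, -0.003]
force: [0.3, -0.2, -0.0]
grip_width: 0.0757
grasp_force: 0.0
```

step_arm(steps=[[0, 0, -4, 0, 7.6], [0, 0, -8, 0, 7.6], [3, 0, -8, 0, 7.6], [7, 0, -8, 0, 7.6], [10, 0, -8, 0, 7.6]])

```text
time: 27.7
ee_pos: [0.4093, -0.0127, 0.2312]
eef_rot: [-0.025, 1.0, -0.0, -0.0]
force: [0.2, -1.0, 0.1]
grip_width: 0.0763
grasp_force: 0.0
```

Run:
```python
from h import *
rects=[(.0695,.035,.034,.0685)]
onboard(.113,.128)
f,s=shot("scene"); g,_=shot("side"); w,sw_=shot("wrist"); pickle.dump((f,g,w,sw_),open("fin.pkl","wb"))
S=np.load("S.npy"); W,m=cloud(w,sw_); q=ws(S,W)
k=m&(W[...,2]>.112)&(W[...,2]<.128)&(abs(q[...,0])<.14)&(q[...,1]>-.15)&(q[...,1]<.125)
im=np.zeros((300,300),np.uint8); ij=((q[k]+.15)/.001).astype(int).clip(0,299); im[ij[:,0],ij[:,1]]=255
im=cv2.morphologyEx(im,cv2.MORPH_OPEN,np.ones((5,5)))
for c in cv2.findContours(im,cv2.RETR_EXTERNAL,cv2.CHAIN_APPROX_NONE)[0]:
    r=cv2.minAreaRect(c);(a,b),wh,t=r
    if min(wh)>20: print("wrist stand x %.0f y %.0f"%(b-150,a-150),np.round(wh),round(t,1))
cv2.imwrite("pics/fin.png",np.vstack([np.hstack([cv2.resize(f["image"][140:340,110:390],(560,400)), ]),])[:,:,::-1])
cv2.imwrite("pics/finw.png",w["image"][:,:,::-1])
```

```text
scene stand x -1 y -2 [204. 207.] 90.0
side stand x 34 y -70 [131.  67.] 86.4
side stand x -36 y -2 [200. 130.] 0.5
wrist stand x -82 y -85 [27. 28.] 90.0
wrist stand x -85 y -34 [77. 37.] 1.8
```

View pics/fin.png

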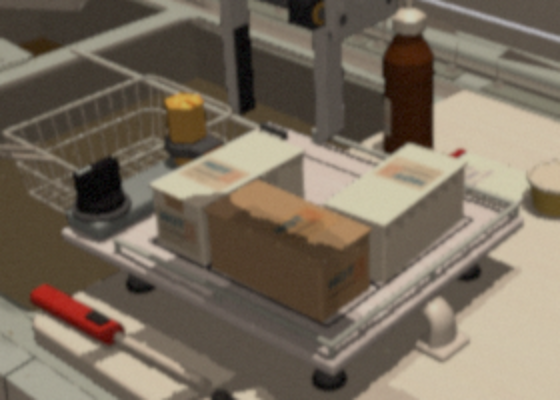

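View pics/finw.png

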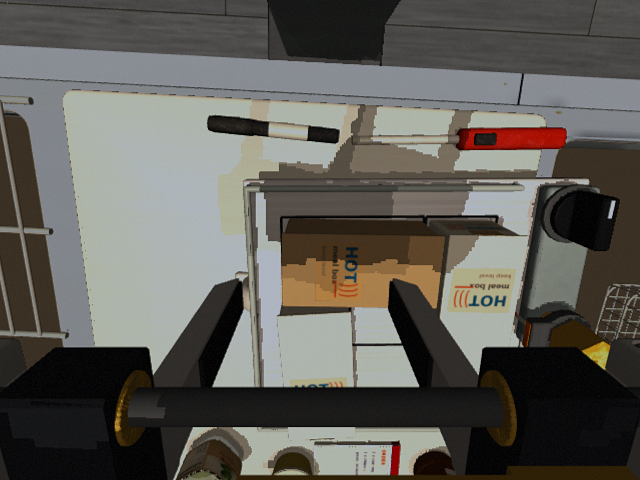

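```bash
python3 -c "
from h import *
nozzle()
from cell import manip
print(manip.hand_in())"
```

```text
hex scene 365 [-0.02094084  0.13997548] [0.01869687 0.17944073] [-0.00112199  0.1597081 ]
the job is handed in; nothing more can be done
None
```

I handed the job in; no verdict came back. Both loose boxes (brown and white) lie in outlines of their own, the carriage is on the red line and clamped, the nozzle outlet faces the boxes, and the laid box and bystanders were left alone.

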